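Match the two photo lamps by their click dials

TASK

The two photo lamps must burn equally for the record shot of the pot: of the two lamp control boxes, find the one whose dial is set lower and turn that knurled dial clockwise, by the rub of a fingertip and without pinching it, click by click until it rests in the same click position as the other dial. Press gently, do not lift or shove the box, do not touch the other box, leave the pots and tools about where they are, and draw the hand clear at the end.

Things in the scene. Friction and masses are not known exactly. Their poses are not given: they have to be found in the camera images.
- box_a: lamp control box a: grey metal box standing on rubber feet, loose but heavy (1.3 kg), 170 mm (x) by 115 mm (y) by 50 mm high; origin at the centre of its underside, z up, its x axis pointing from the short side with the dial to the far half with the cooling slots. One of the two like boxes, either may stand left or right. The dial's axis is vertical and stands at (-30, 0) mm in this frame.
- dial_a (a joint): dial of box a, rad, growing clockwise from above; six clicks at 0, 0.524, 1.047, 1.571, 2.094, 2.618, marked on the lid by six white marks that grow from dim to bright. At 0 its white index line points 75 degrees to the left of the box's x axis, at 2.618 75 degrees to the right. About 0.03 N m turns it out of a click; past half way to the next a spring ball pulls it in.
- dial_a_top (a point): centre of the flat top face of dial a: black knurled round knob 56 mm in diameter and 18 mm high, on a vertical axis, its top 70 mm above the table; a fingertip pressed on the top near the rim with 5 to 8 N and swept round the axis carries it along; this frame turns with the dial, x along the white index line, z up
- box_b: lamp control box b: grey metal box standing on rubber feet, loose but heavy (1.3 kg), 170 mm (x) by 115 mm (y) by 50 mm high; origin at the centre of its underside, z up, its x axis pointing from the short side with the dial to the far half with the cooling slots. One of the two like boxes, either may stand left or right. The dial's axis is vertical and stands at (-30, 0) mm in this frame.
- dial_b (a joint): dial of box b, rad, growing clockwise from above; six clicks at 0, 0.524, 1.047, 1.571, 2.094, 2.618, marked on the lid by six white marks that grow from dim to bright. At 0 its white index line points 75 degrees to the left of the box's x axis, at 2.618 75 degrees to the right. About 0.03 N m turns it out of a click; past half way to the next a spring ball pulls it in.
- dial_b_top (a point): centre of the flat top face of dial b: black knurled round knob 56 mm in diameter and 18 mm high, on a vertical axis, its top 70 mm above the table; a fingertip pressed on the top near the rim with 5 to 8 N and swept round the axis carries it along; this frame turns with the dial, x along the white index line, z up
- jar: grey round-bellied pot, 132 mm across, 135 mm high, on the 6 mm photo board beyond the boxes; loose bystander; origin at the centre of its underside, z up
- jug: small reddish jug, 60 mm across, 82 mm high, handle to its +y, between the two boxes; loose bystander; origin at the centre of its underside, z up
- bowl: buff bowl, 124 mm across, 50 mm high, left of the boxes; loose bystander; origin at the centre of its underside, z up
- cup: dark cup, 76 mm across, 62 mm high, right of the boxes; loose bystander; origin at the centre of its underside, z up
- photo_scale: photo scale, flat white bar with black blocks, 150 mm (x) by 22 mm by 8 mm, between the two boxes; loose bystander; origin at the centre of its underside, z up
- callipers: steel callipers lying flat along x, 235 mm long, 10 mm thick, right of the boxes; loose bystander; origin at the centre of its underside, z up
- brush: dusting brush lying along x, 180 mm long, left of the boxes; loose bystander; origin at the centre of its underside, z up
There are look-alikes about, which are no part of the job. What is shaped like the box_a but turquoise is not meant.

How it is judged:
At the end, for the whole second after the job is handed in: The dial that was lower rests in the same click as the other dial (both within 0.09 rad of that click), at rest; both boxes stand level within 15 mm of where they were (((value of joint dial_a between 1.481 and 1.661 rad and value of joint dial_b between 1.481 and 1.661 rad) or (value of joint dial_a between 2.004 and 2.184 rad and value of joint dial_b between 2.004 and 2.184 rad)) and velocity of joint dial_a between -0.1 and 0.1 rad/s and distance of each of box_a, box_b from where it was at the start of the episode below 0.015 m and angle between each of box_a, box_b's own z axis and vertical below 0.05 rad); the robot touches nothing.
It fails at once if the robot touches the control box whose dial is already right, or its dial (contact force between any of the fingers, the arm and box_b above 1 N).
It fails at once if the control box that is being set is lifted or shoved by more than 15 mm (distance of box_a from where it was at the start of the episode above 0.015 m).
It fails at once if the gripper takes the dial between its fingers (grasp point over the dial, close to its top) (horizontal distance between the grasp point and dial_a_top below 0.015 m and z of the grasp point in the frame of dial_a_top below 0.012 m).
It fails at once if the dial or its box is pressed or squeezed with more than 25 N (contact force between any of the fingers, the arm and box_a above 25 N).
It fails at once if one of the pots or tools about is lifted, moved by more than 20 mm, or a pot is tipped (distance of any of jar, jug, bowl, cup, photo_scale, callipers, brush from where it was at the start of the episode above 0.02 m or angle between any of jar, jug, bowl, cup's own z axis and vertical above 0.35 rad).
It also fails if it takes over 45 s, if anything falls off the work surface, if the arm or the gripper's body presses on something with over 40 N, if the wrist force passes 120 N, or if a joint passes its speed limit or range.

ROBOT

A 7-joint arm with a two-finger parallel gripper is mounted at the origin on the work surface. World frame = base frame: x ahead of the robot, y to its left, z up, the work surface at z = 0. Lengths are in m, angles in rad, forces in N, time in s.
With the tool pointing down it reaches from about 0.4 to 0.85 m from the base axis. Payload 6.9 kg.
Tool frame: the origin (TCP) lies between the finger pads; the fingertips stand 19 mm ahead of it and the grasp point (between the pads) is the TCP; z points along the fingers, y is the line along which they close (so a half turn about z gives the same grasp; the last joint's range is limited). The gripper opens to 85 mm and grips with 20 to 120 N. Pads are 22 mm wide; open, the fingers measure 114 mm over their backs; the gripper's body (76 mm by 85 mm) begins 54 mm behind the grasp point. The pads swing forward as they close: fully open they stand 13 mm farther back than shut.
Start: joints at [1.379, 0.507, -0.238, 1.5, 0.126, 1.149, -0.155], TCP at [0.183, -0.597, 0.25] pointing down, gripper open.
Joint ranges: [-3.08, 3.08], [-0.24, 2.05], [-1.43, 1.35], [0, 2.5], [-1.52, 4.66], [0.17, 1.96], [-2.89, 2.89]. Speed limits (rad/s): [2.39, 2.39, 3.14, 3.14, 3.14, 3.14, 3.14].

INTERFACE

Orientations are given as a unit quaternion [x, y, z, w].
In Python, from workcell import monitor, optics, order gives the robot as it stands. The module is installed in compiled form; this text tells all that it offers.
- The arm moves only by the tool step_arm, never from a script. Its argument "series" is a list of rows, each a list of 3 entries, a list of its own where there are three numbers: the shift along the world's x, y, z in m, then the turn, a rotation vector about the world's x, y, z in rad, then the closure, from 0 (fully open) to 1 (shut). In form: [[[tx, ty, tz], [ax, ay, az], hand], ...]. A call has 1 to 12 rows; each row is the pose to reach, as a shift and turn from the pose commanded when the call began; what a row does not reach only later rows make up. A row lasts 1/12 s, in which the tool goes at most 41.7 mm and 7.16 degrees, less where a joint would pass 70% of its speed; a pose out of reach is approached as far as the arm can. A call with a gripper value outside its range is refused whole. The fingers move at their own pace and stop on an object; "squeeze" is the grip in N (left out, the last holds). Time passes only in rows, so rows that repeat a pose let the fingers close. It gives the time, the measured TCP pose, the force, the opening and the grip force at its end, in the units of the state.
- monitor.observe(): the state, without advancing time (a new reading comes with each control period).
- optics.read_camera(name): name is "scene" or "top"; returns a dict with "frame" (400x640x3 uint8, red, green, blue), "vfov" (degrees; the focal length in pixels is half the picture's height over the tangent of half this angle, whatever the lens; pixels are square), "cx", "cy" (the principal point, pixels), "world_from_camera" (4x4, takes a point from camera to world coordinates). Camera axes: x right, y down, z forward; pixel columns grow to the right and rows downward; lengths in m; the calibration is good to about 2 mm. A picture is of the moment at which its call begins. There is no depth.
- order.hand_in(): hands the job in; it is judged then, once.
The state is a dict: "t": time; "joint_pos": joint angles; "qvel": joint speeds; "tau": joint torques, N m; "ee_pos": TCP position; "orientation": TCP orientation; "force": force on the tool from outside, world axes, zero at the start; "torque": the same for the moment, N m; "gripper_width": finger opening in m; "gripper_force": force on a finger pad.
Only numpy, scipy, OpenCV 4.12 (cv2) and the standard library are available. Lean on these libraries where they do the work, as an engineer would, in place of code of your own. Each camera call takes 0.05 s, during which the arm holds its last target. There are 200 camera calls.

## Working session

There is one attempt and no reset: what is moved stays moved. The work goes in short steps, Python scripts to look and compute and a tool call to move; the robot and the scene stay as the last step left them, time stands still between calls to the robot, and variables do not carry over. Pictures are saved under pics/ and viewed, at most 10 in all, crops included, and the job is handed in when it is done.

Besides the shell and the picture viewer there is one more tool, called after ">>>" by a JSON object that holds its "name" and its "arguments". step_arm: Moves the arm, as the interface text tells. Its arguments: {"type":"object","properties":{"series":{"type":"array","items":{"type":"array"}},"squeeze":{"type":"number"}},"required":["series"]}

```bash
mkdir -p pics; cat > h.py <<'E'
from workcell import monitor, optics, order
import numpy as np, cv2
def cam(n):
    c=optics.read_camera(n); c['f']=200/np.tan(np.radians(c['vfov'])/2); return c
def p2w(c,u,v,z):
    T=c['world_from_camera']; d=T[:3,:3]@np.array([(u-c['cx'])/c['f'],(v-c['cy'])/c['f'],1]); o=T[:3,3]
    return o+d*(z-o[2])/d[2]
def w2p(c,p):
    T=c['world_from_camera']; q=T[:3,:3].T@(np.array(p)-T[:3,3]); return c['f']*q[:2]/q[2]+[c['cx'],c['cy']]
def save(n,img): cv2.imwrite('pics/'+n,img[:,:,::-1])
E
python3 - <<'E'
from h import *
for n in('top','scene'):
    c=cam(n); save(n+'0.png',c['frame']); print(n,c['vfov'],c['cx'],c['cy'],c['world_from_camera'].round(3).tolist())
s=monitor.observe(); print(s['t'],s['ee_pos'],s['orientation'],s['force'],s['gripper_width'])
E
```

```text
top 48.14021303279425 314.32849685043965 202.42011136410684 [[-0.052, -0.972, 0.228, 0.298], [-0.999, 0.051, -0.01, 0.007], [-0.002, -0.228, -0.974, 1.142], [0.0, 0.0, 0.0, 1.0]]
scene 54.65045518103658 318.9003757505522 205.1261281419822 [[-0.855, 0.34, -0.391, 1.008], [0.518, 0.587, -0.622, 0.774], [0.017, -0.735, -0.678, 0.938], [0.0, 0.0, 0.0, 1.0]]
0.1 [ 0.18316181 -0.59711113  0.24948489] [ 9.88934557e-01  1.48350106e-01 -1.36738653e-04 -8.17826767e-04] [-0.27296893  0.24012357 -0.95760951] 0.08527128921392679
```

View pics/top0.png

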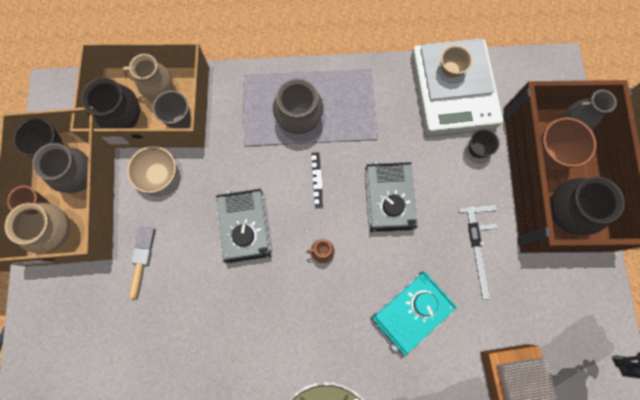

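View pics/scene0.png

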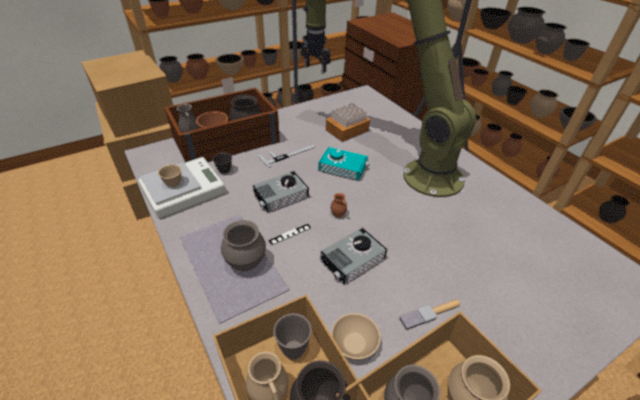

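The top view shows two grey boxes, with dials near (243,235) and (394,206); the turquoise one at (415,310) is the decoy. I'll rectify both dials at lid height and enlarge them.

```bash
python3 - <<'E'
from h import *
c=cam('top'); out=[]
for (u,v) in((243,235),(394,206)):
    p=p2w(c,u,v,.07); print(p)
    # rectified: image up = +x world, left=+y ; 200mm -> 400px
    w=[p+[a,b,0] for a,b in((.1,.1),(.1,-.1),(-.1,-.1),(-.1,.1))]
    H=cv2.getPerspectiveTransform(np.float32([w2p(c,q) for q in w]),np.float32([[0,0],[400,0],[400,400],[0,400]]))
    out.append(cv2.warpPerspective(c['frame'],H,(400,400),flags=cv2.INTER_CUBIC))
save('rect.png',np.hstack(out))
E
```

```text
[0.47749028 0.17289142 0.07      ]
[ 0.52997515 -0.1984438   0.07      ]
```

View pics/rect.png

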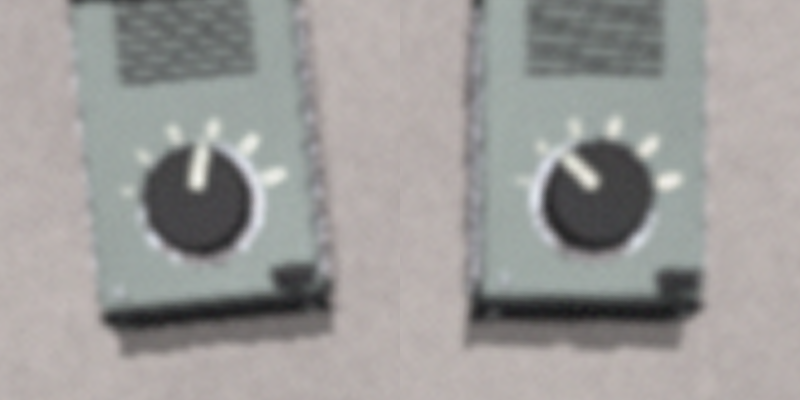

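Left dial (centre (197,199)) points at the 4th mark, 1.571 rad. Right dial (centre (598,195)) points at the 2nd mark, 0.524 rad. So I turn the right one two clicks (60°) clockwise. Its axis comes out at about (0.5325, -0.1974). First I'll move above its rim with the fingers shut.

>>> {"name": "step_arm", "arguments": {"series": [[[0.18, 0.2, 0], [0, 0, 0.29], 1], [[0.18, 0.2, 0], [0, 0, 0.29], 1], [[0.18, 0.2, 0], [0, 0, 0.29], 1], [[0.18, 0.2, 0], [0, 0, 0.29], 1], [[0.18, 0.2, 0], [0, 0, 0.29], 1], [[0.18, 0.2, 0], [0, 0, 0.29], 1], [[0.18, 0.2, 0], [0, 0, 0.29], 1], [[0.18, 0.2, 0], [0, 0, 0.29], 1]]}}

```text
t: 0.82
ee_pos: [0.3676, -0.3925, 0.2506]
orientation: [0.956, 0.294, 0.001, -0.001]
force: [0.6, -0.3, -0.3]
gripper_width: -0.0003
gripper_force: 0.0
```

>>> {"name": "step_arm", "arguments": {"series": [[[0.183, 0.216, -0.05], [0, 0, 0.286], 1], [[0.183, 0.216, -0.05], [0, 0, 0.286], 1], [[0.183, 0.216, -0.05], [0, 0, 0.286], 1], [[0.183, 0.216, -0.05], [0, 0, 0.286], 1], [[0.183, 0.216, -0.05], [0, 0, 0.286], 1], [[0.183, 0.216, -0.05], [0, 0, 0.286], 1], [[0.183, 0.216, -0.05], [0, 0, 0.286], 1], [[0.183, 0.216, -0.05], [0, 0, 0.286], 1], [[0.183, 0.216, -0.05], [0, 0, 0.286], 1], [[0.183, 0.216, -0.13], [0, 0, 0.286], 1], [[0.183, 0.216, -0.13], [0, 0, 0.286], 1], [[0.183, 0.216, -0.13], [0, 0, 0.286], 1]]}}

```text
t: 1.82
ee_pos: [0.5413, -0.1833, 0.1143]
orientation: [0.907, 0.422, -0.005, -0.003]
force: [-1.8, 0.1, -0.7]
gripper_width: 0.0001
gripper_force: 0.0
```

```bash
python3 - <<'E'
from h import *
c=cam('scene'); d=cam('top'); s=monitor.observe(); print(s['ee_pos'],s['force'],s['torque'])
o=[]
for k in(c,d):
    u,v=w2p(k,[.5325,-.1974,.07]).astype(int); print(u,v)
    print(w2p(k,s['ee_pos']+[0,0,-.019]))
    o.append(cv2.resize(k['frame'][v-50:v+50,u-50:u+50],(400,400),interpolation=cv2.INTER_CUBIC))
save('near1.png',np.hstack(o))
E
```

```text
[ 0.54495058 -0.18306014  0.11996221] [-0.53026831  0.54220862  0.26343524] [ 0.01662018  0.01062887 -0.03772017]
287 178
[285.85325312 175.08973162]
393 205
[389.226656   197.38408943]
```

View pics/near1.png

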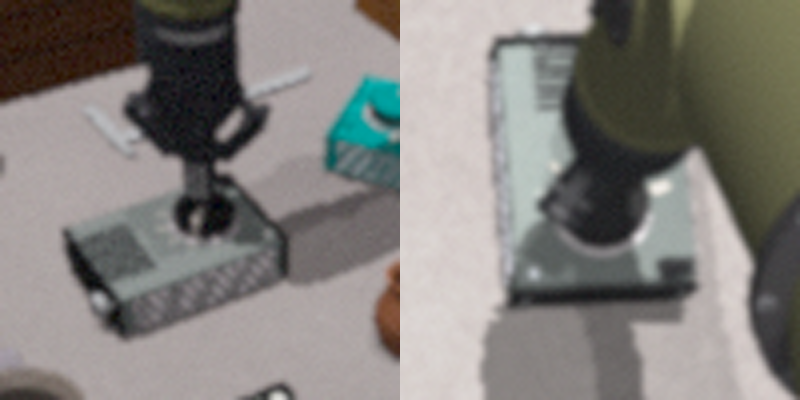

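The closed fingertips hang about 30 mm over the dial's far-left rim, as computed (scene crop ~(200,195), dial ~(203,210)). Now I descend gently.

>>> {"name": "step_arm", "arguments": {"series": [[[0.001, 0.001, -0.015], [0, 0, 0], 1], [[0.001, 0.001, -0.026], [0, 0, 0], 1], [[0.001, 0.001, -0.028], [0, 0, 0], 1], [[0.001, 0.001, -0.028], [0, 0, 0], 1], [[0.001, 0.001, -0.028], [0, 0, 0], 1]]}}

```text
t: 2.33
ee_pos: [0.5477, -0.1809, 0.0934]
orientation: [0.906, 0.423, 0.0, 0.0]
force: [1.1, 0.3, 0.7]
gripper_width: -0.0001
gripper_force: 0.0
```

>>> {"name": "step_arm", "arguments": {"series": [[[0, 0, -0.001], [0, 0, 0], 1], [[0, 0, -0.002], [0, 0, 0], 1], [[0, 0, -0.002], [0, 0, 0], 1]]}}

```text
t: 2.58
ee_pos: [0.5475, -0.1805, 0.0906]
orientation: [0.906, 0.423, 0.0, 0.0]
force: [-0.7, 0.1, -0.3]
gripper_width: -0.0003
gripper_force: 0.0
```

>>> {"name": "step_arm", "arguments": {"series": [[[0, 0, -0.0005], [0, 0, 0], 1], [[0, 0, -0.001], [0, 0, 0], 1], [[0, 0, -0.001], [0, 0, 0], 1]]}}

```text
t: 2.83
ee_pos: [0.5473, -0.1805, 0.0892]
orientation: [0.906, 0.423, -0.0, -0.0]
force: [0.1, 0.3, -0.5]
gripper_width: 0.0001
gripper_force: 0.0
```

>>> {"name": "step_arm", "arguments": {"series": [[[0, 0, -0.0005], [0, 0, 0], 1], [[0, 0, -0.001], [0, 0, 0], 1], [[0, 0, -0.001], [0, 0, 0], 1]]}}

```text
t: 3.08
ee_pos: [0.5475, -0.1805, 0.0891]
orientation: [0.906, 0.423, 0.0, 0.0]
force: [-1.8, -0.0, 8.1]
gripper_width: -0.0002
gripper_force: 3.6
```

Contact at about 8 N. I'll ease off slightly and begin the clockwise sweep.

>>> {"name": "step_arm", "arguments": {"series": [[[0, 0, 0.0002], [0, 0, 0], 1], [[0.0007, -0.0007, 0.0002], [0, 0, -0.044], 1], [[0.0014, -0.0014, 0.0002], [0, 0, -0.087], 1], [[0.0021, -0.0021, 0.0002], [0, 0, -0.131], 1], [[0.0027, -0.0028, 0.0002], [0, 0, -0.175], 1]]}}

```text
t: 3.5
ee_pos: [0.55, -0.1833, 0.089]
orientation: [0.94, 0.341, 0.0, 0.0]
force: [-2.7, 0.1, 6.0]
gripper_width: 0.0001
gripper_force: 3.0
```

>>> {"name": "step_arm", "arguments": {"series": [[[0.0006, -0.0008, 0], [0, 0, -0.044], 1], [[0.0012, -0.0017, 0], [0, 0, -0.087], 1], [[0.0017, -0.0025, 0], [0, 0, -0.131], 1], [[0.0022, -0.0033, 0], [0, 0, -0.175], 1], [[0.0026, -0.0042, 0], [0, 0, -0.218], 1], [[0.003, -0.0051, 0], [0, 0, -0.262], 1], [[0.0034, -0.006, 0], [0, 0, -0.305], 1], [[0.0037, -0.0069, 0], [0, 0, -0.349], 1], [[0.0037, -0.0069, 0], [0, 0, -0.349], 1]]}}

```text
t: 4.25
ee_pos: [0.5538, -0.1905, 0.089]
orientation: [0.985, 0.173, 0.0, 0.0]
force: [-0.9, -0.4, 6.8]
gripper_width: 0.0001
gripper_force: 3.0
```

```bash
python3 - <<'E'
from h import *
d=cam('top');k=cam('scene'); s=monitor.observe(); print(s['ee_pos'],s['force'],s['torque'])
o=[]
for k in(k,d):
    u,v=w2p(k,[.5325,-.1974,.07]).astype(int)
    o.append(cv2.resize(k['frame'][v-30:v+30,u-30:u+30],(400,400),interpolation=cv2.INTER_CUBIC))
save('near2.png',np.hstack(o))
E
```

```text
[ 0.5537425  -0.19035879  0.08906362] [-1.44565245 -0.31853337  5.63336554] [-0.0266576   0.40246146  0.04287177]
```

View pics/near2.png

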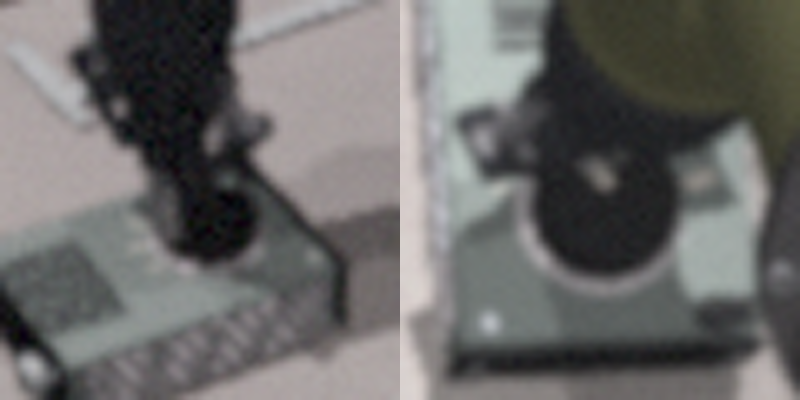

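The index tip shows at about (597,172), roughly 10° left of the box axis, so the dial has moved about one click. I'll continue through the second click.

>>> {"name": "step_arm", "arguments": {"series": [[[0.0003, -0.001, 0], [0, 0, -0.044], 1], [[0.0005, -0.0019, 0], [0, 0, -0.087], 1], [[0.0007, -0.0029, 0], [0, 0, -0.131], 1], [[0.0009, -0.0038, 0], [0, 0, -0.175], 1], [[0.001, -0.0048, 0], [0, 0, -0.218], 1], [[0.0011, -0.0058, 0], [0, 0, -0.262], 1], [[0.0012, -0.0068, 0], [0, 0, -0.305], 1], [[0.0012, -0.0078, 0], [0, 0, -0.349], 1], [[0.0011, -0.0088, 0], [0, 0, -0.393], 1], [[0.001, -0.0097, 0], [0, 0, -0.436], 1], [[0.0009, -0.0107, 0], [0, 0, -0.48], 1], [[0.0007, -0.0117, 0], [0, 0, -0.524], 1]]}}

```text
t: 5.35
ee_pos: [0.554, -0.2017, 0.089]
orientation: [0.996, -0.088, -0.0, -0.0]
force: [-3.1, 1.5, 6.9]
gripper_width: -0.0001
gripper_force: 3.5
```

>>> {"name": "step_arm", "arguments": {"series": [[[0, 0, 0], [0, 0, 0], 1], [[0, 0, 0.02], [0, 0, 0], 1], [[0, 0, 0.06], [0, 0, 0], 1], [[-0.03, -0.03, 0.1], [0, 0, 0], 1], [[-0.08, -0.08, 0.12], [0, 0, 0], 1], [[-0.12, -0.12, 0.12], [0, 0, 0], 1], [[-0.16, -0.16, 0.12], [0, 0, 0], 1], [[-0.2, -0.2, 0.12], [0, 0, 0], 1], [[-0.2, -0.2, 0.12], [0, 0, 0], 1], [[-0.2, -0.2, 0.12], [0, 0, 0], 1], [[-0.2, -0.2, 0.12], [0, 0, 0], 1]]}}

```text
t: 6.27
ee_pos: [0.3475, -0.408, 0.2089]
orientation: [0.996, -0.092, -0.001, 0.002]
force: [-0.3, -0.1, 0.2]
gripper_width: 0.0001
gripper_force: 0.0
```

```bash
python3 - <<'E'
from h import *
c=cam('top'); s=monitor.observe(); print(s['ee_pos'],s['qvel'].round(3)); out=[]
for p in([.47749,.17289,.07],[.529975,-.19844,.07]):
    w=[np.array(p)+[a,b,0] for a,b in((.1,.1),(.1,-.1),(-.1,-.1),(-.1,.1))]
    H=cv2.getPerspectiveTransform(np.float32([w2p(c,q) for q in w]),np.float32([[0,0],[400,0],[400,400],[0,400]]))
    out.append(cv2.warpPerspective(c['frame'],H,(400,400),flags=cv2.INTER_CUBIC))
save('rect2.png',np.hstack(out))
E
```

```text
[ 0.34937762 -0.40643816  0.20874813] [-0.067  0.005 -0.065  0.004 -0.02  -0.006 -0.065]
```

View pics/rect2.png

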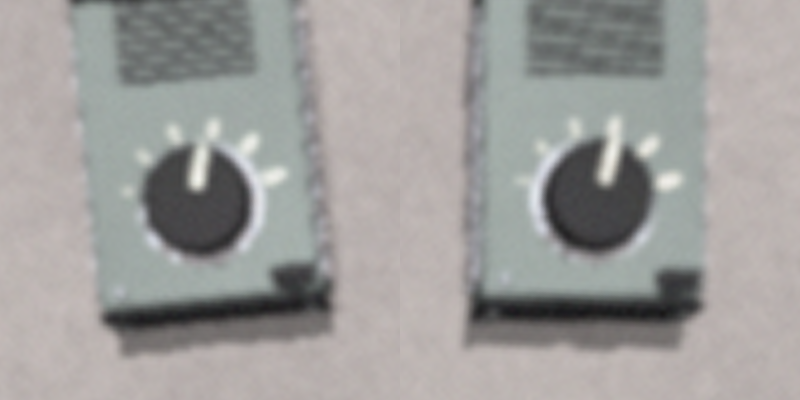

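Both index lines now point at the 4th mark (left (205,150), right (612,145)), the boxes haven't moved, and the hand is clear.

```bash
python3 -c "
from h import *
print(order.hand_in())"
```

```text
the job is handed in; nothing more can be done
None
```

I rubbed the lower dial, on the right-hand box, two clicks clockwise with the closed fingertips at about 6–8 N; in the last picture both dials point at the 4th mark and neither box has moved, the hand is clear, and the job is handed in (no verdict came back).

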